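Load a modular router's bays in order and close the keeper

ROBOT

A 6-joint arm with a two-finger parallel gripper is mounted at the origin on the work surface. World frame = base frame: x ahead of the robot, y to its left, z up, the work surface at z = 0. Lengths are in m, angles in rad, forces in N, time in s.
With the tool pointing down it reaches from about 0.375 to 0.975 m from the base axis. Payload 3.8 kg.
Tool frame: the origin (TCP) lies between the finger pads; the fingertips stand 17 mm ahead of it and the grasp point (between the pads) lies 2 mm behind it; z points along the fingers, y is the direction in which the jaws open and shut (so a half turn about z gives the same grasp; the last joint's range is limited). The gripper opens to 85 mm and grips with 20 to 120 N. Pads are 22 mm wide; open, the fingers measure 114 mm over their backs; the gripper's body (76 mm by 85 mm) begins 54 mm behind the grasp point. The pads swing forward as they close: fully open they stand 13 mm farther back than shut.
Start: joints at [-1.379, 0.264, 1.604, -0, 1.274, -0.037], TCP at [0.153, -0.657, 0.219] pointing down, gripper open.
Joint ranges: [-2.63, 2.63], [-0.94, 2.18], [0.31, 2.57], [-1.31, 4.45], [0, 2.66], [-2.55, 2.55]. Speed limits (rad/s): [2.57, 2.57, 3.14, 3.14, 3.14, 3.14].

INTERFACE

Orientations are given as a unit quaternion [w, x, y, z].
In Python, from bench import get_state, viewer, job_done gives the robot as it stands.
- The arm moves only by the shell command python3 -m handwheel 'ROWS'. ROWS is JSON, a list that holds one entry, the list of rows, each a list of 7 numbers: the turn, a rotation vector about the tool's x, y, z in rad, then the shift along the tool's x, y, z in m, then the opening, from -1 (shut) to 1 (fully open). A call has 1 to 10 rows; each row is the pose to reach, as a shift and turn from the pose commanded when the call began, along the tool's axes at that moment; what a row does not reach only later rows make up. A row lasts 1/8 s, in which the tool goes at most 62.5 mm and 10.7 degrees, less where a joint would pass 70% of its speed; a pose out of reach is approached as far as the arm can. A call with a gripper value outside its range is refused whole. The fingers move at their own pace and stop on an object; the grip force is fixed at half the most. Time passes only in rows, so rows that repeat a pose let the fingers close. It gives the time, the measured TCP pose, the force and the opening at its end, in the units of the state.
- get_state(): the state, without advancing time (a new reading comes with each control period).
- viewer.snapshot(name): name is "scene" or "top"; returns the picture (480x640x3 uint8, red, green, blue); there is no depth.
- viewer.camera_model(name): a dict with "camera_matrix" (3x3 intrinsics, pixels), "D" ([k1, k2, p1, p2, k3] as OpenCV has them; the pictures are not rectified), "world_to_cam" (4x4, takes a point from world to camera coordinates). Camera axes: x right, y up, looking along -z (the intrinsics and any distortion apply to the point x, -y, -z); pixel columns grow to the right and rows downward; lengths in m; the calibration is good to about 2 mm. A picture is of the moment at which its call begins. camera_model takes no time and is no camera call.
- job_done(): hands the job in, once; it reports no verdict.
Trained networks look in the newest picture that a camera, given by its name, has taken for a name from the list of things; names that differ only in an ending like _2 or _b are one class to them, and where a whole thing is asked for, a point or a joint stands for the part that bears it (a point fixed in the world has none). Each returns a list of dicts, best first, with "score" (0 to 1); they miss things now and then, are a little off and sometimes report something else, mostly with a low value. They report only what shows in the picture. A call takes as long as a camera call. They do not tell look-alikes from the thing itself.
- viewer.search_frame(camera, query): "extent" ([centre column, centre row, width, height] in pixels, round what is visible of it).
The state is a dict: "t": time; "joints": joint angles; "joint_velocities": joint speeds; "effort": joint torques, N m; "tcp_pos": TCP position; "ee_rot": TCP orientation; "contact_force": force on the tool from outside, world axes, zero at the start; "ft_torque": the same for the moment, N m; "grip_width": opening from 0.0 (shut) to 1.0 (fully open).
Only numpy, scipy, OpenCV 4.12 (cv2) and the standard library are available. Lean on these libraries where they do the work, as an engineer would, in place of code of your own. Each camera call takes 0.05 s, during which the arm holds its last target. There are 200 camera calls.

TASK

Load the modular router, counting its bays from the end where the antenna stands: push the shortest module fully into bay 1 first, then the middle one into bay 2, then the tallest into bay 3, leaving bay 4 empty. Then slide the keeper bar fully home over the modules' collars. Leave the jar, tape roll and screwdriver where they are.

Things in the scene. Friction and masses are not known exactly. Their poses are not given: they have to be found in the camera images.
- router: fixed white router housing lying on its back, 157 (x) x 262 (y) x 34 mm high. Origin on the bench under the middle of the row of four bays (the row runs along y); its flat top is 34 mm above the origin and spans x -42 to +115 mm, y -131 to +131 mm. The keeper bar lies along the +x side of the row.
- bay_row (a point): middle of the row of bays, level with the router's top, axes as the router's. Identical bays open upward at y = -69, -23, +23, +69 mm (x = 0): each 41 (x) x 29 (y) mm, 22 mm deep, mouth chamfered. A module goes in foot down, long side along x, either way round; fully in, its collar rests on the router's top and its origin is 18 mm below this point's height.
- antenna: black round stub antenna, 18 mm across at its foot (origin: foot centre), 55 mm tall, fixed upright on the router's top at one end of the row (router y = +115 or -115 mm, differs from run to run). Bay 1 is next to it, 46 mm from centre to centre; bay 2 92 mm, bay 3 138 mm, bay 4 184 mm. A flat round cap, 20 mm across, 6 mm high, sits at the other end.
- module_short: loose white module, the shortest of three, 54 mm high in all: grey foot 36 (x) x 24 (y) x 18 mm high, white collar 52 x 34 x 4 mm, white head 30 (x) x 22 (y) x 32 mm high with 1 jack opening(s), stacked, on its +x and -x faces. The three differ only in head height. Starts upright on the black mat (3 mm thick). Origin: centre of the foot's underside, z up. 50 to 120 g; grip by the head.
- module_middle: loose white module, the middle one of three, 70 mm high in all: grey foot 36 (x) x 24 (y) x 18 mm high, white collar 52 x 34 x 4 mm, white head 30 (x) x 22 (y) x 48 mm high with 2 jack opening(s), stacked, on its +x and -x faces. The three differ only in head height. Starts upright on the black mat (3 mm thick). Origin: centre of the foot's underside, z up. 50 to 120 g; grip by the head.
- module_tall: loose white module, the tallest of three, 86 mm high in all: grey foot 36 (x) x 24 (y) x 18 mm high, white collar 52 x 34 x 4 mm, white head 30 (x) x 22 (y) x 64 mm high with 3 jack opening(s), stacked, on its +x and -x faces. The three differ only in head height. Starts upright on the black mat (3 mm thick). Origin: centre of the foot's underside, z up. 50 to 120 g; grip by the head.
- keeper (a joint): travel (m) of the aluminium keeper bar along the router's -x: 0 = fully back, 0.04 = fully home (end stop); starts near 0. Bar 12 (x) x 226 (y) x 8 mm, underside 6 mm above the router's top: it passes 2 mm over seated collars, a module not fully in blocks it. Its near edge is 59 mm from the bays' middle line when back, 19 mm when home. About 2 N moves it; it stays where left.
- keeper_tab (a point): middle of the upper edge of the keeper's upright tab, an aluminium plate 8 mm thick (router's x), 30 mm wide (y), top 52 mm above the router's top and 38 mm above the bar's top; its centre is 41 mm from the bar's centre line, on the side away from the bays. Push it or pinch it to move the keeper.
- jar: bystander: small clear screw-top jar, 56 mm across, 75 mm high, origin at its base; leave alone
- tape: bystander: grey roll of tape lying flat, 84 mm across, 19 mm high, origin at its base; leave alone
- screwdriver: bystander: black-handled screwdriver lying on the bench; leave alone
Things that resemble listed ones, but are neither listed nor needed, are in the scene too. What is shaped like the module_short but yellow is not meant.

How it is judged:
By the outcome, as a careful person would: the job done as asked, in the order asked, and still so for the second after the job is handed in, with the robot touching nothing.
It also fails if it takes over 72 s, if anything falls off the work surface, if the arm or the gripper's body presses on something with over 40 N, if the wrist force passes 120 N, or if a joint passes its speed limit or range.

## Working session

There is one attempt and no reset: what is moved stays moved. The work goes in short steps, Python scripts to look and compute and a shell command to move; the robot and the scene stay as the last step left them, time stands still between calls to the robot, and variables do not carry over. Pictures are saved under pics/ and viewed, about 8 in all and at most 12, crops included, and the job is handed in when it is done.

```bash
mkdir -p pics
cat > h.py <<'E'
import numpy as np, cv2
from bench import get_state, viewer, job_done
def snap(n,f=None):
    im=viewer.snapshot(n)
    if f: cv2.imwrite('pics/'+f,im[:,:,::-1])
    return im
def cam(n):
    m=viewer.camera_model(n); K=np.array(m['camera_matrix'],float); D=np.array(m['D'],float); T=np.array(m['world_to_cam'],float)
    F=np.diag([1.,-1,-1]); return K,D,F@T[:3,:3],F@T[:3,3]
def proj(n,P):
    K,D,R,t=cam(n); return cv2.projectPoints(np.atleast_2d(np.array(P,float)),cv2.Rodrigues(R)[0],t,K,D)[0][:,0]
def ray(n,uv,z):
    K,D,R,t=cam(n); q=cv2.undistortPoints(np.array(uv,float).reshape(-1,1,2),K,D)[:,0]
    d=np.c_[q,np.ones(len(q))]@R; c=-R.T@t
    return c+d*((z-c[2])/d[:,2])[:,None]
E
python3 - <<'E'
from h import *
for n in ('scene','top'):
    snap(n,n+'1.png'); K,D,R,t=cam(n); print(n,-R.T@t,K[0,0],D)
    for q in ('router','antenna','module_short','module_middle','module_tall','keeper','keeper_tab','jar','tape','screwdriver'):
        print(q,[(round(d['score'],2),np.round(d['extent']).astype(int).tolist()) for d in viewer.search_frame(n,q)][:4])
s=get_state(); print(s['t'],s['tcp_pos'],s['ee_rot'],s['grip_width'])
E
```

```text
scene [1.14214941 0.56350487 0.73109322] 441.6298689554074 [-0.04190325  0.          0.          0.          0.        ]
router [(0.66, [417, 320, 127, 109]), (0.47, [459, 333, 10, 24])]
antenna [(0.44, [459, 334, 16, 26])]
module_short [(0.94, [294, 323, 24, 24]), (0.85, [220, 227, 20, 26]), (0.54, [306, 246, 26, 20])]
module_middle [(0.59, [346, 213, 19, 29])]
module_tall [(0.6, [296, 208, 20, 31])]
keeper [(0.92, [405, 314, 62, 76])]
keeper_tab [(0.91, [405, 310, 56, 75])]
jar []
tape [(0.79, [244, 289, 36, 26]), (0.23, [295, 207, 18, 31])]
screwdriver [(0.65, [269, 193, 40, 30])]
top [ 0.39915928 -0.10513233  1.2313868 ] 612.0081003192183 [-0.10556056  0.          0.          0.          0.        ]
router [(0.62, [176, 274, 151, 110])]
antenna [(0.63, [110, 268, 17, 11]), (0.15, [332, 251, 20, 31])]
module_short [(0.87, [333, 252, 18, 27]), (0.86, [441, 191, 23, 28]), (0.62, [243, 165, 23, 28]), (0.57, [390, 178, 28, 34])]
module_middle [(0.9, [356, 340, 19, 28])]
module_tall [(0.8, [408, 286, 27, 28]), (0.63, [482, 296, 35, 89])]
keeper [(0.63, [174, 255, 103, 48])]
keeper_tab [(0.95, [174, 255, 111, 46])]
jar [(0.94, [389, 179, 28, 32])]
tape [(0.67, [357, 337, 20, 27]), (0.61, [327, 163, 43, 43])]
screwdriver [(0.76, [483, 293, 43, 94])]
1.1 [ 0.15307682 -0.65743275  0.21941694] [ 3.77347813e-05  9.93462871e-01  1.14155697e-01 -9.36703083e-06] 0.9998607290714894
```

View pics/scene1.png

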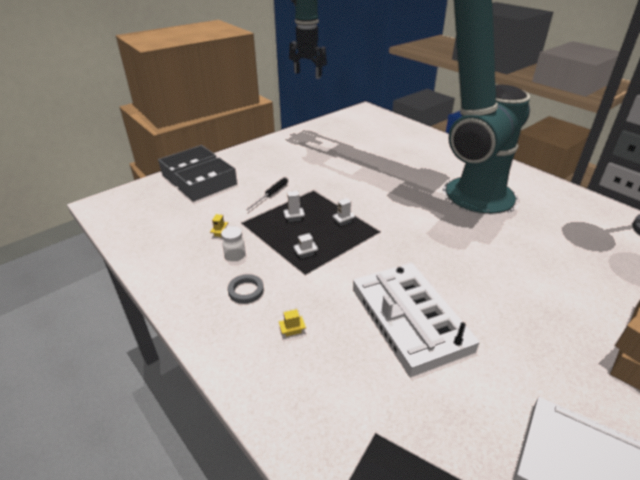

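View pics/top1.png

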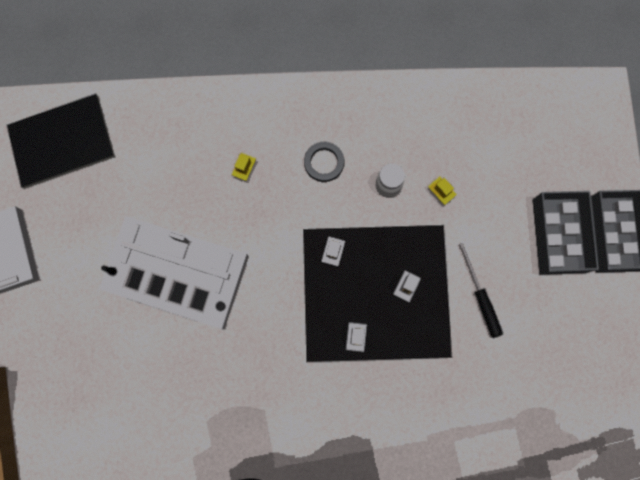

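The short, middle and tall modules are at top-image pixels (333,252), (356,340) and (408,286). In the scene image they are at (306,246), (345,212) and (294,206). The yellow ones at (244,166) and (442,191) in the top image are decoys. The antenna is at (110,270), so bay 1 is the leftmost one at (134,279). Next I fit the poses and confirm them in one enlarged crop.

```bash
cat > fit.py <<'E'
from h import *
from scipy.optimize import minimize
HH=dict(short=.032,middle=.048,tall=.064)
def Rz(a): c,s=np.cos(a),np.sin(a); return np.array([[c,-s,0],[s,c,0],[0,0,1]])
def box(lx,ly,z0,z1): return np.array([[sx*lx/2,sy*ly/2,z] for z in(z0,z1) for sx,sy in((-1,-1),(1,-1),(1,1),(-1,1))])
def hulls(n,h,x,y,a,z=.003,foot=False):
    B=[box(.052,.034,.018,.022),box(.030,.022,.022,.022+h)]
    return [cv2.convexHull(proj(n,b@Rz(a).T+[x,y,z]).astype(np.float32))[:,0] for b in B]
S=8
def render(polys,x0,y0,w,hh):
    m=np.zeros((hh*S,w*S),np.uint8)
    for p in polys: cv2.fillConvexPoly(m,np.round(((p-[x0,y0])+.5)*S).astype(np.int32),255)
    return cv2.GaussianBlur(cv2.resize(m,(w,hh),interpolation=cv2.INTER_AREA).astype(float)/255,(0,0),.7)
def fitmod(n,im,c,h,g0,z=.003):
    x0,y0=int(c[0])-30,int(c[1])-30; g=im[y0:y0+60,x0:x0+60].min(2).astype(float)
    best=None
    for a in np.arange(0,np.pi,np.pi/8):
        def f(v):
            m=render(hulls(n,h,*v,z),x0,y0,60,60)
            t=np.clip((g-45)/(110-45),0,1)
            k=cv2.dilate((m>.02).astype(np.uint8),np.ones((9,9)))>0
            return ((m-t)**2)[k].sum()
        r=minimize(f,[*g0,a],method='Nelder-Mead',options=dict(initial_simplex=np.array([[*g0,a],[g0[0]+.01,g0[1],a],[g0[0],g0[1]+.01,a],[*g0,a+.3]]),xatol=1e-4,fatol=1e-3))
        if best is None or r.fun<best.fun: best=r
    return best
E
python3 - <<'E'
from fit import *
im={n:snap(n) for n in('scene','top')}
px=dict(short=((306,246),(333,252)),middle=((345,212),(356,340)),tall=((294,206),(408,286)))
vis={n:cv2.resize(im[n],None,fx=4,fy=4,interpolation=cv2.INTER_CUBIC)[:,:,::-1].copy() for n in im}
for k,p in px.items():
    for n,c in zip(('scene','top'),p):
        g0=ray(n,c,.03)[0,:2]
        r=fitmod(n,im[n],c,HH[k],g0); print(k,n,np.round(r.x,4),round(r.fun,2))
        for q in hulls(n,HH[k],*r.x): cv2.polylines(vis[n],[np.round((q+.5)*4).astype(int)],True,(0,0,255),1)
n='top'
g=cv2.cvtColor(im[n],cv2.COLOR_RGB2GRAY)
sub=g[240:325,90:240]; m=(sub<75).astype(np.uint8)
nn,l,st,ce=cv2.connectedComponentsWithStats(m)
for i in range(1,nn):
    if st[i,4]>20: print(st[i],ce[i]+[90,240], ray(n,ce[i]+[90,240],.034)[0])
a=vis['top'][210*4:330*4,95*4:255*4]; b=vis['top'][225*4:365*4,300*4:450*4]
a=cv2.resize(a,(400,300)); b=cv2.resize(b,(400,373))
c=cv2.resize(vis['scene'][185*4:275*4,240*4:385*4],(400,248)); d=cv2.resize(vis['scene'][260*4:375*4,340*4:480*4],(400,329))
L=np.vstack([a,d])[:600];Rr=np.vstack([b,c])[:600]
L=cv2.copyMakeBorder(L,0,600-len(L),0,0,0);Rr=cv2.copyMakeBorder(Rr,0,600-len(Rr),0,0,0)
cv2.imwrite('pics/crop1.png',np.hstack([L,Rr]))
E
```

```text
short scene [ 0.5957 -0.1313  2.8085] 31.89
short top [ 0.5992 -0.1308 -0.3032] 14.73Traceback (most recent call last):
  File "<stdin>", line 8, in <module>
  File "fit.py", line 23, in fitmod
    r=minimize(f,[*g0,a],method='Nelder-Mead',options=dict(initial_simplex=np.array([[*g0,a],[g0[0]+.01,g0[1],a],[g0[0],g0[1]+.01,a],[*g0,a+.3]]),xatol=1e-4,fatol=1e-3))
    res = _minimize_neldermead(fun, x0, args, callback, bounds=bounds,
                               **options)
    fxr = func(xr)
    fx = function(np.copy(x), *(wrapper_args + args))
  File "fit.py", line 19, in f
    m=render(hulls(n,h,*v,z),x0,y0,60,60)
             ~~~~~^^^^^^^^^^
  File "fit.py", line 8, in hulls
    return [cv2.convexHull(proj(n,b@Rz(a).T+[x,y,z]).astype(np.float32))[:,0] for b in B]
                           ~~~~^^^^^^^^^^^^^^^^^^^^^
  File "h.py", line 11, in proj
    K,D,R,t=cam(n); return cv2.projectPoints(np.atleast_2d(np.array(P,float)),cv2.Rodrigues(R)[0],t,K,D)[0][:,0]
            ~~~^^^
  File "h.py", line 8, in cam
    m=viewer.camera_model(n); K=np.array(m['camera_matrix'],float); D=np.array(m['D'],float); T=np.array(m['world_to_cam'],float)
ValueError: time passes only in moves, steps and waits
```

```bash
sed -i 's/^def cam(n)/from functools import lru_cache\n@lru_cache\ndef cam(n)/' h.py
cat > m1.py <<'E'
from fit import *
im={n:snap(n) for n in('scene','top')}
px=dict(short=((306,246),(333,252)),middle=((345,212),(356,340)),tall=((294,206),(408,286)))
vis={n:cv2.resize(im[n],None,fx=4,fy=4,interpolation=cv2.INTER_CUBIC)[:,:,::-1].copy() for n in im}
for k,p in px.items():
    for n,c in zip(('scene','top'),p):
        g0=ray(n,c,.03)[0,:2]
        r=fitmod(n,im[n],c,HH[k],g0); print(k,n,np.round(r.x,4),round(r.fun,2))
        for q in hulls(n,HH[k],*r.x): cv2.polylines(vis[n],[np.round((q+.5)*4).astype(int)],True,(0,0,255),1)
n='top'
g=cv2.cvtColor(im[n],cv2.COLOR_RGB2GRAY)
sub=g[240:325,90:240]; m=(sub<75).astype(np.uint8)
nn,l,st,ce=cv2.connectedComponentsWithStats(m)
for i in range(1,nn):
    if st[i,4]>20: print(st[i],ce[i]+[90,240], ray(n,ce[i]+[90,240],.034)[0])
a=vis['top'][210*4:330*4,95*4:255*4]; b=vis['top'][225*4:365*4,300*4:450*4]
a=cv2.resize(a,(400,300)); b=cv2.resize(b,(400,373))
c=cv2.resize(vis['scene'][185*4:275*4,240*4:385*4],(400,248)); d=cv2.resize(vis['scene'][260*4:375*4,340*4:480*4],(400,329))
L=np.vstack([a,d])[:600];Rr=np.vstack([b,c])[:600]
L=cv2.copyMakeBorder(L,0,600-len(L),0,0,0);Rr=cv2.copyMakeBorder(Rr,0,600-len(Rr),0,0,0)
cv2.imwrite('pics/crop1.png',np.hstack([L,Rr]))
E
python3 m1.py
```

```text
short scene [ 0.5955 -0.1311 -0.2983] 31.93
short top [ 0.5992 -0.1308 -0.3032] 14.86
middle scene [ 0.4345 -0.166   2.4262] 247.66
middle top [ 0.4276 -0.1705  2.9928] 11.13
tall scene [ 0.5228 -0.2706  2.4096] 208.96
tall top [ 0.5244 -0.2748 -0.5054] 39.8
[12 26 15  9 91] [109.49450549 269.79120879] [0.57225672 0.3181534  0.034     ]
[ 36  28  18  22 240] [134.42083333 278.48333333] [0.55333737 0.2665661  0.034     ]
[ 57  35  18  22 244] [155.7295082  285.24590164] [0.5386459  0.22305862 0.034     ]
[138  38  12  36  40] [233.975 295.2  ] [0.51472745 0.06666705 0.034     ]
[ 79  42  17  21 245] [177.05306122 292.20816327] [0.52366005 0.1799796  0.034     ]
[101  49  17  22 249] [198.77108434 299.06425703] [0.50895702 0.13653548 0.034     ]
[126  62   9   9  60] [220.13333333 305.85      ] [0.49448817 0.09417865 0.034     ]
```

View pics/crop1.png

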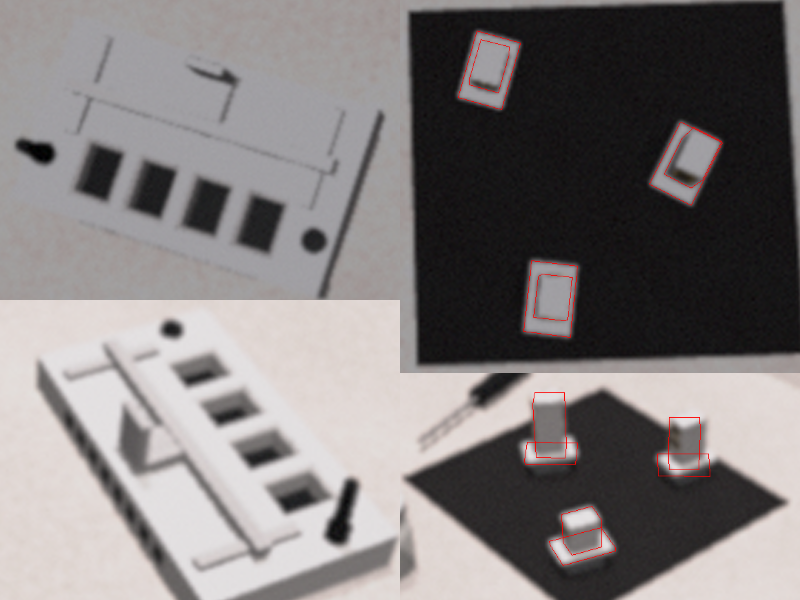

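The crop confirms the heights: short at (333,252), middle at (356,340) and tall at (408,286) in the top picture, all white on the mat. The antenna end of the router is the left (+y) end. I'll refine the router pose and work out the first move, gripping each head across its x faces.

```bash
cat >> h.py <<'E'
from scipy.spatial.transform import Rotation as Ro
def down(yaw): c,s=np.cos(yaw),np.sin(yaw); return np.array([[c,s,0],[s,-c,0],[0,0,-1.]])
def go(x,y,z,yaw):
    s=get_state(); q=s['ee_rot']; R=Ro.from_quat([*q[1:],q[0]]).as_matrix(); p=np.array(s['tcp_pos'])
    cur=np.arctan2(R[1,0],R[0,0])
    print('t',round(s['t'],2),'tcp',np.round(p,4),'yaw',round(cur,4),'grip',round(s['grip_width'],3),'F',np.round(s['contact_force'],1))
    print('turn',np.round(Ro.from_matrix(R.T@down(yaw)).as_rotvec(),3),'shift',np.round(R.T@(np.array([x,y,z])-p),4))
E
python3 - <<'E'
from h import *
im=snap('top'); g=cv2.cvtColor(im,cv2.COLOR_RGB2GRAY)
big=cv2.resize(g[240:325,90:240],None,fx=8,fy=8,interpolation=cv2.INTER_CUBIC)
print('white',np.percentile(g[260:310,130:200],90),'dark',np.percentile(g[260:310,130:200],3))
for th in (75,90,105,120,130):
    nn,l,st,ce=cv2.connectedComponentsWithStats((big<th).astype(np.uint8))
    P=[]
    for i in range(1,nn):
        if 200<st[i,4]/64<420: P.append((ray('top',(ce[i]+.5)/8-.5+[90,240],.034)[0,:2],st[i,4]/64))
    P.sort(key=lambda a:-a[0][1]); xy=np.array([p for p,_ in P])
    print(th,[round(a) for _,a in P],np.round(xy,4).tolist(),'mean',np.round(xy.mean(0),4),'yaw',np.round(np.arctan2(*(xy[0]-xy[-1])[::-1])-np.pi/2,4))
go(.5992,-.1308,.12,-.303+np.pi/2)
E
```

```text
white 160.0 dark 29.0
75 [240, 243, 246, 250] [[0.5535, 0.2666], [0.5386, 0.223], [0.5237, 0.1799], [0.5088, 0.1365]] mean [0.5311 0.2015] yaw -0.3306
90 [263, 267, 270, 273] [[0.5535, 0.2668], [0.5386, 0.2233], [0.5237, 0.18], [0.5089, 0.1366]] mean [0.5312 0.2017] yaw -0.3305
105 [286, 290, 294, 298] [[0.5536, 0.2668], [0.5387, 0.2235], [0.5237, 0.1801], [0.5089, 0.1368]] mean [0.5312 0.2018] yaw -0.3309
120 [312, 316, 321, 325] [[0.5536, 0.2669], [0.5387, 0.2237], [0.5238, 0.1802], [0.5089, 0.1368]] mean [0.5313 0.2019] yaw -0.3309
130 [335, 339, 342, 349] [[0.5537, 0.267], [0.5387, 0.2239], [0.5238, 0.1803], [0.5089, 0.137]] mean [0.5313 0.202 ] yaw -0.3314
t 1.35 tcp [ 0.1531 -0.6574  0.2194] yaw 0.2288 grip 1.002 F [ 0.3 -0.8  0.5]
turn [ 0.     0.    -1.039] shift [ 0.5539 -0.4117  0.0994]
```

```bash
python3 -m handwheel '[[[0,0,-1.039,0.554,-0.412,0.1,1],[0,0,-1.039,0.554,-0.412,0.1,1],[0,0,-1.039,0.554,-0.412,0.1,1],[0,0,-1.039,0.554,-0.412,0.1,1],[0,0,-1.039,0.554,-0.412,0.1,1],[0,0,-1.039,0.554,-0.412,0.1,1],[0,0,-1.039,0.554,-0.412,0.1,1],[0,0,-1.039,0.554,-0.412,0.1,1],[0,0,-1.039,0.554,-0.412,0.1,1],[0,0,-1.039,0.554,-0.412,0.1,1]]]'; python3 -c "
from h import *
go(.5992,-.1308,.12,-.303+np.pi/2)"
```

```text
t: 2.6
tcp_pos: [0.5541, -0.1837, 0.13]
ee_rot: [0.001, 0.806, 0.592, 0.0]
contact_force: [0.2, 0.4, -0.1]
grip_width: 1.0
t 2.6 tcp [ 0.5541 -0.1837  0.13  ] yaw 1.2679 grip 1.0 F [ 0.2  0.4 -0.1]
turn [0.001 0.    0.   ] shift [0.064  0.0272 0.01  ]
```

```bash
python3 -m handwheel '[[[0,0,0,0.064,0.027,0.01,1],[0,0,0,0.064,0.027,0.01,1],[0,0,0,0.064,0.027,0.03,1],[0,0,0,0.064,0.027,0.03,1],[0,0,0,0.064,0.027,0.03,1]]]'; python3 -c "
from h import *
im=snap('top','top2.png'); im2=snap('scene')
a=cv2.resize(im[200:320,270:430],(400,300),interpolation=cv2.INTER_CUBIC); b=cv2.resize(im2[180:300,230:390],(400,300),interpolation=cv2.INTER_CUBIC)
cv2.imwrite('pics/c2.png',np.hstack([a,b])[:,:,::-1])
go(.5992,-.1308,.047,-.303+np.pi/2)"
```

```text
t: 3.22
tcp_pos: [0.5964, -0.1335, 0.0993]
ee_rot: [-0.0, 0.806, 0.591, -0.0]
contact_force: [0.3, -0.8, 0.6]
grip_width: 1.001
t 3.33 tcp [ 0.5974 -0.1335  0.1002] yaw 1.266 grip 1.003 F [ 0.  -0.4 -0.1]
turn [ 0.001  0.    -0.002] shift [0.0032 0.0009 0.0532]
```

View pics/c2.png

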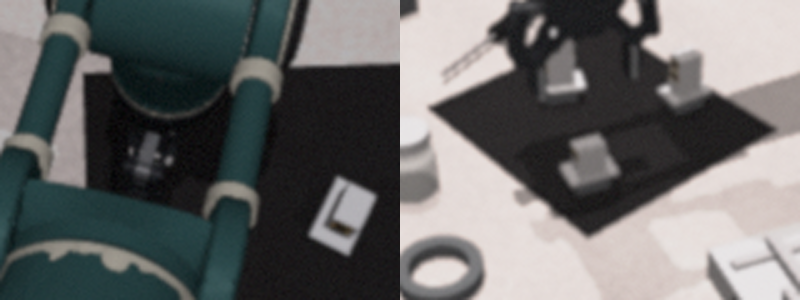

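```bash
python3 -m handwheel '[[[0,0,0,0.003,0.001,0.03,1],[0,0,0,0.003,0.001,0.053,1],[0,0,0,0.003,0.001,0.053,1],[0,0,0,0.003,0.001,0.053,1],[0,0,0,0.003,0.001,0.053,1]]]'; python3 -c "
from h import *
P=[]
for i in range(4): snap('top'); P.append(get_state()['tcp_pos'])
print(np.mean(P,0),np.std(P,0))
go(.5992,-.1308,.047,-.303+np.pi/2)"
```

```text
t: 3.95
tcp_pos: [0.6007, -0.1302, 0.0485]
ee_rot: [0.001, 0.806, 0.592, 0.001]
contact_force: [1.0, 0.5, 0.3]
grip_width: 0.999
[ 0.60033374 -0.13000306  0.04800313] [0.0002297  0.00010534 0.00028459]
t 4.15 tcp [ 0.6    -0.1299  0.0476] yaw 1.2678 grip 0.993 F [-0.3 -0.9 -0.2]
turn [ 0.001 -0.     0.   ] shift [-0.0011 -0.0005  0.0006]
```

```bash
python3 -m handwheel '[[[0,0,0,-0.001,0,0,-1],[0,0,0,-0.001,0,0,-1],[0,0,0,-0.001,0,0,-1],[0,0,0,-0.001,0,0,-1],[0,0,0,-0.001,0,0,-1],[0,0,0,-0.001,0,0,-1]]]'; python3 -m handwheel '[[[0,0,0,0,0,-0.05,-1],[0,0,0,0,0,-0.1,-1],[0,0,0,0,0,-0.1,-1],[0,0,0,0,0,-0.1,-1]]]'; python3 -c "
from h import *
go(.5537,.2671,.149,-.331+np.pi/2)"
```

```text
t: 4.9
tcp_pos: [0.5992, -0.1307, 0.0467]
ee_rot: [-0.0, 0.806, 0.592, -0.0]
contact_force: [0.7, 0.3, -0.5]
grip_width: 0.003
t: 5.4
tcp_pos: [0.599, -0.1306, 0.1468]
ee_rot: [0.0, 0.806, 0.592, 0.0]
contact_force: [-0.1, 0.4, -1.3]
grip_width: 0.001
t 5.4 tcp [ 0.599  -0.1306  0.1468] yaw 1.2678 grip 0.001 F [-0.1  0.4 -1.3]
turn [ 0.    -0.     0.028] shift [ 0.3661 -0.1619 -0.0023]
```

The gripper shut fully, so it missed the module. I'll look.

```bash
python3 -c "
from h import *
im=snap('top','top3.png'); im2=snap('scene')
a=cv2.resize(im[200:320,270:430],(400,300),interpolation=cv2.INTER_CUBIC); b=cv2.resize(im2[140:300,210:410],(400,320),interpolation=cv2.INTER_CUBIC)[:300]
cv2.imwrite('pics/c3.png',np.hstack([a,b])[:,:,::-1])
print(proj('scene',[[.5992,-.1308,.003],[.599,-.1306,.1468]]),proj('top',[[.5992,-.1308,.003]]))"
```

```text
[[304.66011798 253.93700651]
 [303.32375191 207.48563255]] [[332.69285275 252.38821348]]
```

View pics/c3.png

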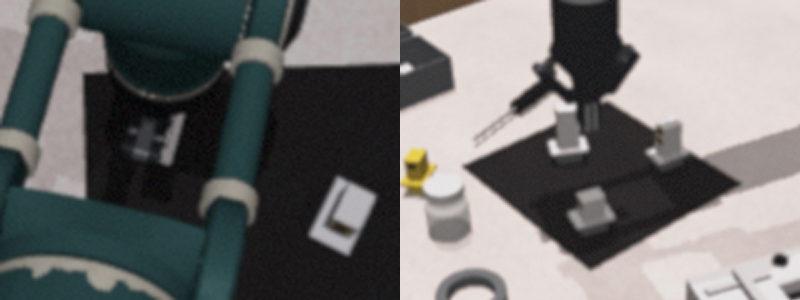

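```bash
python3 -c "
from h import *
s=get_state(); q=s['ee_rot']; R=Ro.from_quat([*q[1:],q[0]]).as_matrix(); p=np.array(s['tcp_pos']); print(p,s['joints'])
out=[]
for n,(x0,y0) in (('top',(285,205)),('scene',(250,170))):
    im=snap(n)[:,:,::-1][y0:y0+100,x0:x0+100].astype(float)*1.6
    b=cv2.resize(np.clip(im,0,255).astype(np.uint8),(400,400),interpolation=cv2.INTER_CUBIC)
    for off,col in ((.017,(0,0,255)),(0,(0,255,0)),(-.1,(255,0,0))):
        u=proj(n,p+R[:,2]*off)[0]; cv2.circle(b,tuple(np.round((u-[x0,y0]+.5)*4).astype(int).tolist()),4,col,1)
    out.append(b)
cv2.imwrite('pics/c4.png',np.hstack(out))"
```

```text
[ 0.59777973 -0.1303353   0.14485757] [-2.55376795e-01  2.04274380e-01  1.81880325e+00 -9.71904633e-06
  1.12186358e+00  4.76237528e-02]
```

View pics/c4.png

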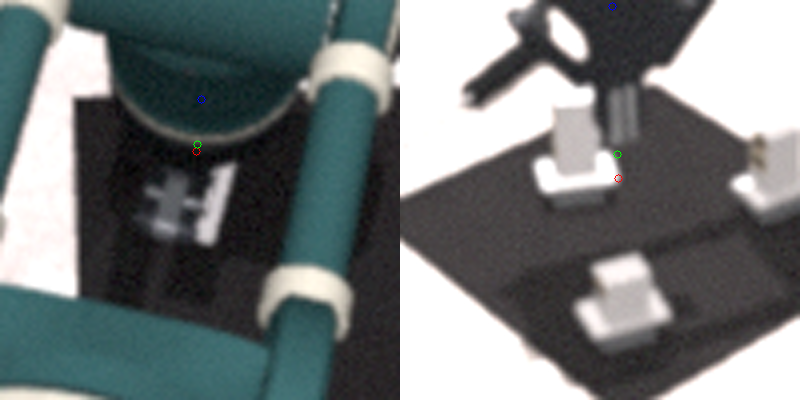

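```bash
python3 -c "
from h import *
us=[305.5,205.8]
for z in (.11,.13,.15,.17):
    print(z,ray('scene',[us],z)[0],'top',ray('top',[[328,251]],z)[0], 'proj top',proj('top',ray('scene',[us],z)))
print('base',proj('scene',[[0,0,0],[0,0,.3]]))
for n in('scene','top'):
  for nm in ('router','module_tall','antenna'): pass
# router check in scene: bays / antenna / cap
yd=np.array([.325,.9457,0]);c=np.array([.5313,.2019,.034])
for k in (.115,.069,.023,-.023,-.069,-.115): print(k,proj('scene',[c+k*yd])[0],proj('top',[c+k*yd])[0])
"
```

```text
0.11 [ 0.55571193 -0.17670663  0.11      ] top [ 0.58465102 -0.11994157  0.11      ] proj top [[359.1778964  265.50816172]]
0.13 [ 0.57459597 -0.15287086  0.13      ] top [ 0.58134276 -0.11967744  0.13      ] proj top [[346.32795854 254.10390835]]
0.15 [ 0.59348001 -0.1290351   0.15      ] top [ 0.57803451 -0.11941332  0.15      ] proj top [[333.08389255 242.35364371]]
0.17 [ 0.61236405 -0.10519934  0.17      ] top [ 0.57472625 -0.1191492   0.17      ] proj top [[319.43465761 230.2479084 ]]
base [[479.31841168 194.79477786]
 [502.45468846 101.43520367]]
0.115 [456.16212185 342.04791206] [113.0838694  271.46034164]
0.069 [443.04142994 325.76708472] [134.1366589  278.29816322]
0.023 [430.80682429 310.59680133] [155.43729898 285.18902134]
-0.023 [419.37737011 296.43434846] [176.96918749 292.12730793]
-0.069 [408.68083744 283.18827115] [198.71519058 299.10724177]
-0.115 [398.65272952 270.77706897] [220.65762938 306.1228642 ]
```

```bash
python3 -c "
from h import *
im=cv2.imread('pics/scene1.png')[20:95,270:350]; b=cv2.resize(np.clip(im*1.5,0,255).astype(np.uint8),None,fx=6,fy=6,interpolation=cv2.INTER_CUBIC)
p=np.array([.1531,-.6574,.2194]); R=down(.2288)
for off,col in ((.017,(0,0,255)),(0.004,(0,255,255)),(-.018,(0,255,0))):
  for w in (-.0425,.0425):
    u=proj('scene',p+R[:,2]*off+R[:,1]*w)[0]; cv2.circle(b,tuple(np.round((u-[270,20]+.5)*6).astype(int).tolist()),4,col,1)
cv2.imwrite('pics/c5.png',b)
K,D,Rr,t=cam('scene'); print('dist',np.linalg.norm(Rr@p+t))
"
```

```text
dist 1.6524700865223665
```

View pics/c5.png

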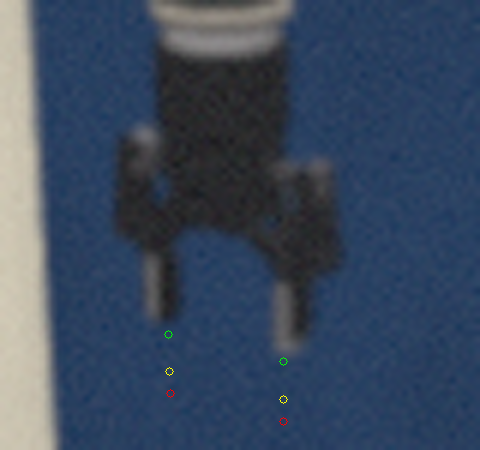

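The reported TCP sits about 25–30 mm lower than the fingertips appear in the pictures, while xy agrees. I'll probe the height gently with shut fingers on the short head's top (z = 57 mm).

```bash
python3 -m handwheel '[[[0,0,0,0,0,0.05,-1],[0,0,0,0,0,0.095,-1],[0,0,0,0,0,0.098,-1],[0,0,0,0,0,0.098,-1],[0,0,0,0,0,0.098,-1]]]' | sed -n '1,2p;4p'; for i in 1; do python3 -m handwheel '[[[0,0,0,0,0,0.002,-1],[0,0,0,0,0,0.002,-1]]]'| sed -n '1,2p;4p'; python3 -m handwheel '[[[0,0,0,0,0,0.002,-1],[0,0,0,0,0,0.002,-1]]]'| sed -n '1,2p;4p';  done
```

```text
t: 6.22
tcp_pos: [0.5992, -0.1307, 0.049]
contact_force: [0.3, -0.3, -0.4]
t: 6.48
tcp_pos: [0.5992, -0.1307, 0.047]
contact_force: [-0.6, 0.3, 0.0]
t: 6.72
tcp_pos: [0.5996, -0.1308, 0.0452]
contact_force: [-0.8, -0.0, 2.1]
```

```bash
python3 -m handwheel '[[[0,0,0,0,0,0.001,-1],[0,0,0,0,0,0.001,-1]]]'| sed -n '1,2p;4p'; python3 -m handwheel '[[[0,0,0,0,0,0.001,-1],[0,0,0,0,0,0.001,-1]]]'| sed -n '1,2p;4p'
```

```text
t: 6.98
tcp_pos: [0.5998, -0.1308, 0.0452]
contact_force: [-2.1, 0.5, 7.1]
t: 7.22
tcp_pos: [0.6001, -0.1309, 0.0452]
contact_force: [-3.6, 0.8, 11.8]
```

Contact comes at a reported TCP z of 45.5 mm, so the shut tips are 11.5 mm above the reported TCP. True z is therefore about reported + 28.5 mm. I'll re-grasp accordingly.

```bash
python3 -m handwheel '[[[0,0,0,0,0,-0.035,-1],[0,0,0,0,0,-0.035,1],[0,0,0,0,0,-0.035,1],[0,0,0,0,0,-0.035,1],[0,0,0,0,0,-0.035,1],[0,0,0,0,0,-0.035,1],[0,0,0,0,0,-0.035,1]]]' ; python3 -c "
from h import *
go(.5992,-.1308,.0185,-.303+np.pi/2)"
```

```text
t: 8.1
tcp_pos: [0.5991, -0.1307, 0.0775]
ee_rot: [-0.0, 0.806, 0.592, -0.0]
contact_force: [-0.3, -0.0, -0.4]
grip_width: 1.004
t 8.1 tcp [ 0.5991 -0.1307  0.0775] yaw 1.2678 grip 1.004 F [-0.3 -0.  -0.4]
turn [-0.  0.  0.] shift [-0.0001  0.0002  0.059 ]
```

```bash
python3 -m handwheel '[[[0,0,0,0,0,0.03,1],[0,0,0,0,0,0.059,1],[0,0,0,0,0,0.059,1],[0,0,0,0,0,0.059,1],[0,0,0,0,0,0.059,-1],[0,0,0,0,0,0.059,-1],[0,0,0,0,0,0.059,-1],[0,0,0,0,0,0.059,-1],[0,0,0,0,0,0.059,-1]]]'; python3 -m handwheel '[[[0,0,0,0,0,-0.05,-1],[0,0,0,0,0,-0.1,-1],[0,0,0,0,0,-0.1,-1],[0,0,0,0,0,-0.1,-1]]]'; python3 -c "
from h import *
im=snap('scene')
cv2.imwrite('pics/c6.png',cv2.resize(im[140:290,210:410],(800,600),interpolation=cv2.INTER_CUBIC)[:,:,::-1])
go(.5537,.2671,.149-.0285,-.331+np.pi/2)"
```

```text
t: 9.22
tcp_pos: [0.6, -0.1309, 0.0197]
ee_rot: [0.001, 0.806, 0.592, 0.001]
contact_force: [-0.1, -0.1, 6.0]
grip_width: 0.337
t: 9.72
tcp_pos: [0.5985, -0.1305, 0.1181]
ee_rot: [-0.0, 0.806, 0.592, -0.0]
contact_force: [0.6, 0.4, -0.6]
grip_width: 0.339
t 9.78 tcp [ 0.5977 -0.1303  0.117 ] yaw 1.2677 grip 0.339 F [-0.2  0.9 -1.2]
turn [-0.003  0.     0.028] shift [ 0.3662 -0.1607 -0.003 ]
```

View pics/c6.png

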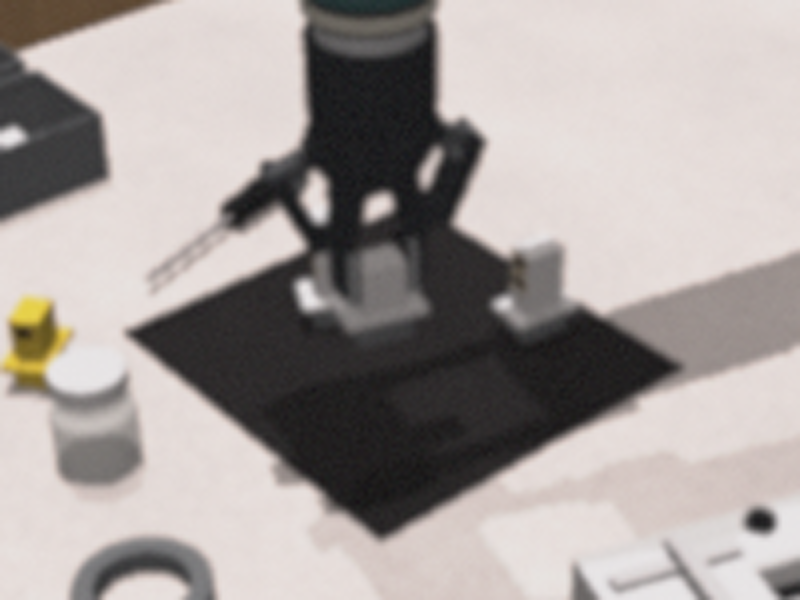

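```bash
python3 -m handwheel '[[[0,0,0.028,0.366,-0.161,-0.003,-1],[0,0,0.028,0.366,-0.161,-0.003,-1],[0,0,0.028,0.366,-0.161,-0.003,-1],[0,0,0.028,0.366,-0.161,-0.003,-1],[0,0,0.028,0.366,-0.161,-0.003,-1],[0,0,0.028,0.366,-0.161,-0.003,-1],[0,0,0.028,0.366,-0.161,-0.003,-1],[0,0,0.028,0.366,-0.161,-0.003,-1],[0,0,0.028,0.366,-0.161,-0.003,-1],[0,0,0.028,0.366,-0.161,-0.003,-1]]]'; python3 -c "
from h import *
go(.5537,.2671,.0582,-.331+np.pi/2)"
```

```text
t: 11.02
tcp_pos: [0.5545, 0.2652, 0.1209]
ee_rot: [-0.0, 0.814, 0.58, -0.001]
contact_force: [-0.3, -0.6, -0.7]
grip_width: 0.342
t 11.03 tcp [0.5545 0.2652 0.1209] yaw 1.2382 grip 0.342 F [-0.3 -0.6 -0.7]
turn [-0.001  0.001 -0.002] shift [ 0.0016 -0.0013  0.0627]
```

```bash
python3 -m handwheel '[[[0,0,0,0.0015,-0.0012,0.03,-1],[0,0,0,0.0015,-0.0012,0.062,-1],[0,0,0,0.0015,-0.0012,0.062,-1],[0,0,0,0.0015,-0.0012,0.062,-1]]]'
cat > chk.py <<'E'
from fit import *
import sys
# usage chk.py name bay_y zbase(true) : overlay predicted bay mouth + module foot underside/collar
nm,by,zb,f=sys.argv[1],float(sys.argv[2]),float(sys.argv[3]),sys.argv[4]
c=np.array([.5313,.2019,.034]); Rr=Rz(-.331); o=c+Rr@[0,by,0]
im=snap('scene'); x0,y0=340,215
b=cv2.resize(np.clip(im[y0:y0+150,x0:x0+150].astype(float)*1.1,0,255).astype(np.uint8)[:,:,::-1],(600,600),interpolation=cv2.INTER_CUBIC)
def dr(P,col): cv2.polylines(b,[np.round((proj('scene',P)-[x0,y0]+.5)*4).astype(int)],True,col,1)
dr(box(.041,.029,0,0)[:4]@Rr.T+o,(0,0,255))
t=o.copy(); t[2]=zb
dr(box(.036,.024,0,0)[:4]@Rr.T+t,(0,200,0)); dr(box(.052,.034,.018,.018)[:4]@Rr.T+t,(255,0,0)); dr(box(.030,.022,.022+HH[nm],.022+HH[nm])[4:]@Rr.T+t,(255,0,0))
cv2.imwrite('pics/'+f,b)
s=get_state();print(s['t'],np.round(s['tcp_pos'],4),np.round(s['contact_force'],1),round(s['grip_width'],3))
E
python3 chk.py short .069 .042 c7.png
```

```text
t: 11.52
tcp_pos: [0.5549, 0.268, 0.0607]
ee_rot: [0.0, 0.814, 0.581, 0.001]
contact_force: [0.2, 0.1, 0.1]
grip_width: 0.334
11.575 [0.5555 0.2685 0.0614] [-0.4 -1.2 -1. ] 0.342
```

View pics/c7.png

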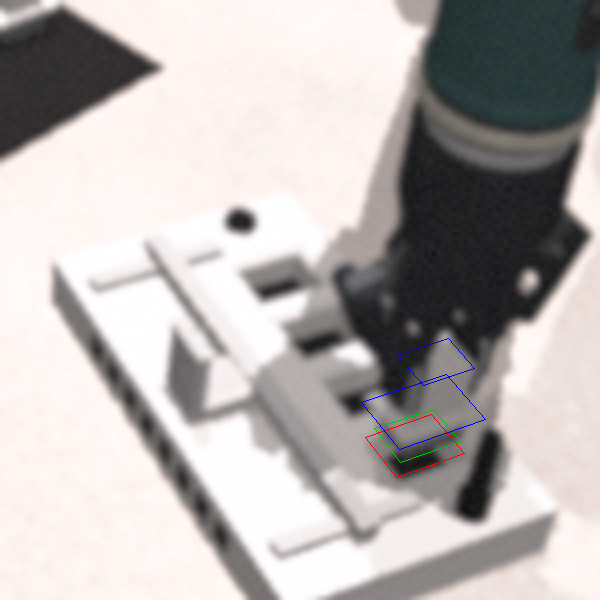

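The held foot (green prediction) lines up over bay 1's mouth, about 10 mm above it. Now I let it settle, correct the couple of mm and lower it.

```bash
python3 -m handwheel '[[[0,0,0,0,0,0,-1],[0,0,0,0,0,0,-1]]]'; python3 -c "
from h import *
go(.5537,.2671,.0322,-.331+np.pi/2)"
```

```text
t: 11.82
tcp_pos: [0.5549, 0.2688, 0.0611]
ee_rot: [0.0, 0.814, 0.581, 0.001]
contact_force: [0.3, 0.1, -0.3]
grip_width: 0.337
t 11.82 tcp [0.5549 0.2688 0.0611] yaw 1.2398 grip 0.337 F [ 0.3  0.1 -0.3]
turn [ 0.002 -0.001  0.   ] shift [-0.002  -0.0006  0.0289]
```

```bash
python3 -m handwheel '[[[0,0,0,-0.002,-0.0005,0.002,-1],[0,0,0,-0.002,-0.0005,0.006,-1],[0,0,0,-0.002,-0.0005,0.010,-1],[0,0,0,-0.002,-0.0005,0.014,-1],[0,0,0,-0.002,-0.0005,0.014,-1]]]';  python3 -m handwheel '[[[0,0,0,0,0,0.004,-1],[0,0,0,0,0,0.008,-1],[0,0,0,0,0,0.008,-1]]]'
```

```text
t: 12.45
tcp_pos: [0.5525, 0.2665, 0.045]
ee_rot: [-0.0, 0.814, 0.581, -0.001]
contact_force: [-0.4, -0.4, -1.8]
grip_width: 0.34
t: 12.82
tcp_pos: [0.5526, 0.2666, 0.0372]
ee_rot: [-0.0, 0.814, 0.581, -0.0]
contact_force: [0.3, 0.8, -0.7]
grip_width: 0.34
```

```bash
python3 -m handwheel '[[[0,0,0,0,0,0.003,-1],[0,0,0,0,0,0.005,-1],[0,0,0,0,0,0.005,-1]]]';  python3 -m handwheel '[[[0,0,0,0,0,0.001,-1],[0,0,0,0,0,0.001,-1]]]'
```

```text
t: 13.2
tcp_pos: [0.553, 0.2668, 0.0328]
ee_rot: [0.0, 0.814, 0.581, 0.0]
contact_force: [-0.0, 0.5, -1.5]
grip_width: 0.336
t: 13.45
tcp_pos: [0.5531, 0.2668, 0.0327]
ee_rot: [0.0, 0.814, 0.581, 0.0]
contact_force: [-2.0, -1.5, 5.7]
grip_width: 0.337
```

```bash
python3 -m handwheel '[[[0,0,0,0,0,0.002,-1],[0,0,0,0,0,0.002,-1]]]';  python3 -m handwheel '[[[0,0,0,0,0,-0.003,-1],[0,0,0,0,0,-0.003,0.3],[0,0,0,0,0,-0.003,0.3],[0,0,0,0,0,-0.003,0.3],[0,0,0,0,0,-0.06,0.3],[0,0,0,0,0,-0.09,0.3],[0,0,0,0,0,-0.09,0.3]]]'; python3 -c "
from h import *
go(.4276,-.1705,.12,2.9928-np.pi/2)"
```

```text
t: 13.7
tcp_pos: [0.5531, 0.2668, 0.0326]
ee_rot: [0.0, 0.814, 0.581, -0.0]
contact_force: [-6.8, -3.8, 16.1]
grip_width: 0.337
t: 14.58
tcp_pos: [0.5556, 0.2679, 0.1234]
ee_rot: [0.001, 0.814, 0.581, 0.003]
contact_force: [-0.1, -0.5, 0.8]
grip_width: 0.653
t 14.57 tcp [0.5556 0.2679 0.1234] yaw 1.2398 grip 0.653 F [-0.1 -0.5  0.8]
turn [ 0.006 -0.004 -0.182] shift [-0.4562  0.0214  0.0014]
```

```bash
python3 -m handwheel '[[[0,0,-0.182,-0.456,0.0214,0,0.3],[0,0,-0.182,-0.456,0.0214,0,0.3],[0,0,-0.182,-0.456,0.0214,0,1],[0,0,-0.182,-0.456,0.0214,0,1],[0,0,-0.182,-0.456,0.0214,0,1],[0,0,-0.182,-0.456,0.0214,0,1],[0,0,-0.182,-0.456,0.0214,0,1],[0,0,-0.182,-0.456,0.0214,0,1],[0,0,-0.182,-0.456,0.0214,0,1],[0,0,-0.182,-0.456,0.0214,0,1]]]'; python3 -c "
from h import *
go(.4276,-.1705,.08,2.9928-np.pi/2)"
```

```text
t: 15.82
tcp_pos: [0.4245, -0.1706, 0.1188]
ee_rot: [-0.001, 0.758, 0.653, -0.0]
contact_force: [-0.5, -0.2, 0.3]
grip_width: 1.0
t 15.82 tcp [ 0.4245 -0.1706  0.1188] yaw 1.4218 grip 1.0 F [-0.5 -0.2  0.3]
turn [-0.002 -0.001 -0.   ] shift [0.0005 0.0031 0.0388]
```

```bash
python3 -m handwheel '[[[0,0,0,0.0005,0.003,0.038,1],[0,0,0,0.0005,0.003,0.038,1],[0,0,0,0.0005,0.003,0.038,1],[0,0,0,0.0005,0.003,0.038,1]]]'; python3 -c "
from h import *
go(.4276,-.1705,.03,2.9928-np.pi/2)"
```

```text
t: 16.32
tcp_pos: [0.4291, -0.1714, 0.0831]
ee_rot: [0.001, 0.757, 0.653, 0.0]
contact_force: [-0.2, -0.1, 0.4]
grip_width: 0.999
t 16.32 tcp [ 0.4291 -0.1714  0.0831] yaw 1.4227 grip 0.999 F [-0.2 -0.1  0.4]
turn [0.002 0.001 0.001] shift [ 0.0007 -0.0017  0.0531]
```

```bash
python3 -m handwheel '[[[0,0,0,0.0005,-0.001,0.03,1],[0,0,0,0.0005,-0.001,0.053,1],[0,0,0,0.0005,-0.001,0.053,1],[0,0,0,0.0005,-0.001,0.053,1],[0,0,0,0.0005,-0.001,0.053,-1],[0,0,0,0.0005,-0.001,0.053,-1],[0,0,0,0.0005,-0.001,0.053,-1],[0,0,0,0.0005,-0.001,0.053,-1],[0,0,0,0.0005,-0.001,0.053,-1]]]'; python3 -m handwheel '[[[0,0,0,0,0,-0.05,-1],[0,0,0,0,0,-0.1,-1],[0,0,0,0,0,-0.11,-1],[0,0,0,0,0,-0.11,-1]]]'; python3 -c "
from h import *
go(.5388,.2237,.13,-.331+np.pi/2)"
```

```text
t: 17.45
tcp_pos: [0.4276, -0.171, 0.0293]
ee_rot: [0.0, 0.758, 0.653, 0.0]
contact_force: [-0.5, -0.6, 5.3]
grip_width: 0.341
t: 17.95
tcp_pos: [0.4273, -0.1708, 0.1389]
ee_rot: [0.0, 0.758, 0.653, 0.0]
contact_force: [0.8, -0.4, -1.2]
grip_width: 0.342
t 17.95 tcp [ 0.4273 -0.1708  0.1389] yaw 1.4218 grip 0.342 F [ 0.8 -0.4 -1.2]
turn [0.001 0.    0.182] shift [0.4067 0.0517 0.0088]
```

```bash
python3 -m handwheel '[[[0,0,0.182,0.4067,0.0517,0.005,-1],[0,0,0.182,0.4067,0.0517,0.005,-1],[0,0,0.182,0.4067,0.0517,0.005,-1],[0,0,0.182,0.4067,0.0517,0.005,-1],[0,0,0.182,0.4067,0.0517,0.005,-1],[0,0,0.182,0.4067,0.0517,0.005,-1],[0,0,0.182,0.4067,0.0517,0.005,-1],[0,0,0.182,0.4067,0.0517,0.005,-1],[0,0,0.182,0.4067,0.0517,0.005,-1],[0,0,0.182,0.4067,0.0517,0.005,-1]]]'; python3 -c "
from h import *
go(.5388,.2237,.072,-.331+np.pi/2)"
```

```text
t: 19.2
tcp_pos: [0.5376, 0.2223, 0.1326]
ee_rot: [-0.0, 0.814, 0.58, -0.001]
contact_force: [-0.1, -0.0, -0.7]
grip_width: 0.338
t 19.2 tcp [0.5376 0.2223 0.1326] yaw 1.2385 grip 0.338 F [-0.1 -0.  -0.7]
turn [-0.002  0.002 -0.001] shift [0.0019 0.0008 0.0605]
```

```bash
python3 -m handwheel '[[[0,0,0,0,0,0.03,-1],[0,0,0,0,0,0.062,-1],[0,0,0,0,0,0.062,-1],[0,0,0,0,0,0.062,-1],[0,0,0,0,0,0.062,-1]]]'; python3 -c "
from h import *
go(.5388,.2237,.0423,-.331+np.pi/2)"
```

```text
t: 19.82
tcp_pos: [0.5401, 0.2239, 0.0738]
ee_rot: [0.0, 0.814, 0.581, 0.002]
contact_force: [0.1, 0.9, 0.1]
grip_width: 0.34
t 19.82 tcp [0.5401 0.2239 0.0738] yaw 1.2393 grip 0.34 F [0.1 0.9 0.1]
turn [ 0.003 -0.002 -0.001] shift [-0.0007 -0.0012  0.0315]
```

```bash
python3 -m handwheel '[[[0,0,0,-0.0005,-0.001,0.006,-1],[0,0,0,-0.0005,-0.001,0.012,-1],[0,0,0,-0.0005,-0.001,0.016,-1],[0,0,0,-0.0005,-0.001,0.02,-1],[0,0,0,-0.0005,-0.001,0.02,-1]]]';  python3 -m handwheel '[[[0,0,0,0,0,0.004,-1],[0,0,0,0,0,0.008,-1],[0,0,0,0,0,0.010,-1],[0,0,0,0,0,0.010,-1]]]'
```

```text
t: 20.45
tcp_pos: [0.5371, 0.2235, 0.0512]
ee_rot: [-0.0, 0.814, 0.581, -0.001]
contact_force: [0.2, -0.4, -1.2]
grip_width: 0.342
t: 20.95
tcp_pos: [0.5376, 0.2237, 0.0424]
ee_rot: [-0.0, 0.814, 0.581, 0.0]
contact_force: [-1.8, -1.3, 3.5]
grip_width: 0.344
```

```bash
python3 -m handwheel '[[[0,0,0,0,0,0.002,-1],[0,0,0,0,0,0.002,-1]]]'
```

```text
t: 21.2
tcp_pos: [0.5376, 0.2237, 0.0424]
ee_rot: [-0.0, 0.814, 0.581, -0.0]
contact_force: [-7.2, -1.6, 15.4]
grip_width: 0.343
```

Middle is seated: it stopped at 42.4 mm against a predicted 42.3. I release and go to the tall one.

```bash
python3 -m handwheel '[[[0,0,0,0,0,-0.003,-1],[0,0,0,0,0,-0.003,0.3],[0,0,0,0,0,-0.003,0.3],[0,0,0,0,0,-0.003,0.3],[0,0,0,0,0,-0.06,0.3],[0,0,0,0,0,-0.09,0.3],[0,0,0,0,0,-0.09,0.3],[0,0,0,0,0,-0.09,0.3]]]'; python3 -c "
from h import *
go(.5244,-.2748,.13,-.5054+np.pi/2)"
```

```text
t: 22.2
tcp_pos: [0.5368, 0.2233, 0.1288]
ee_rot: [-0.0, 0.814, 0.581, -0.001]
contact_force: [-0.3, 0.6, -0.2]
grip_width: 0.647
t 22.2 tcp [0.5368 0.2233 0.1288] yaw 1.2398 grip 0.647 F [-0.3  0.6 -0.2]
turn [-0.001  0.001  0.174] shift [-0.4751  0.1501 -0.001 ]
```

```bash
python3 -m handwheel '[[[0,0,0.174,-0.475,0.15,0,0.3],[0,0,0.174,-0.475,0.15,0,0.3],[0,0,0.174,-0.475,0.15,0,1],[0,0,0.174,-0.475,0.15,0,1],[0,0,0.174,-0.475,0.15,0,1],[0,0,0.174,-0.475,0.15,0,1],[0,0,0.174,-0.475,0.15,0,1],[0,0,0.174,-0.475,0.15,0,1],[0,0,0.174,-0.475,0.15,0,1],[0,0,0.174,-0.475,0.15,0,1]]]'; python3 -c "
from fit import *
im=cv2.imread('pics/top1.png')[:,:,::-1]; n='top'
for k,c,g0 in (('short',(333,252),(.5992,-.1308,-.303)),('middle',(356,340),(.4276,-.1705,-.149)),('tall',(408,286),(.5244,-.2748,-.5054))):
    x0,y0=c[0]-30,c[1]-30; t=np.clip((im[y0:y0+60,x0:x0+60].min(2).astype(float)-45)/65,0,1)
    hd=cv2.dilate((render([hulls(n,HH[k],*g0)[1]],x0,y0,60,60)>.05).astype(np.uint8),np.ones((3,3)))>0
    kk=(cv2.dilate((render(hulls(n,HH[k],*g0),x0,y0,60,60)>.02).astype(np.uint8),np.ones((9,9)))>0)&~hd
    f=lambda v:((render(hulls(n,HH[k],*v),x0,y0,60,60)-t)**2)[kk].sum()
    s=np.array([g0]*4); s[1,0]+=.005;s[2,1]+=.005;s[3,2]+=.1
    r=minimize(f,g0,method='Nelder-Mead',options=dict(initial_simplex=s,xatol=1e-4,fatol=1e-3)); print(k,np.round(r.x,4),r.fun)
go(.5244,-.2748,.1,-.5054+np.pi/2)"
```

```text
t: 23.45
tcp_pos: [0.5236, -0.2735, 0.1276]
ee_rot: [-0.002, 0.862, 0.508, -0.001]
contact_force: [0.8, 1.2, 0.5]
grip_width: 0.997
short [ 0.599  -0.131  -0.3061] 5.869327333377205
middle [ 0.4275 -0.1698 -0.1419] 7.804075910469445
tall [ 0.5243 -0.2739 -0.4859] 3.781176970213759
t 23.45 tcp [ 0.5236 -0.2735  0.1276] yaw 1.0646 grip 0.997 F [0.8 1.2 0.5]
turn [-0.004 -0.001 -0.001] shift [-0.0008  0.0014  0.0276]
```

```bash
python3 -m handwheel '[[[0,0,-0.02,0,0,0.028,1],[0,0,-0.02,0,0,0.028,1],[0,0,-0.02,0,0,0.028,1],[0,0,-0.02,0,0,0.028,1]]]'; python3 -c "
from h import *
go(.5243,-.2740,.04,-.486+np.pi/2)"
```

```text
t: 23.95
tcp_pos: [0.5259, -0.274, 0.1029]
ee_rot: [0.001, 0.856, 0.517, 0.0]
contact_force: [0.3, -0.4, 0.3]
grip_width: 1.003
t 23.95 tcp [ 0.5259 -0.274   0.1029] yaw 1.0867 grip 1.003 F [ 0.3 -0.4  0.3]
turn [0.002 0.    0.002] shift [-0.0007 -0.0015  0.0629]
```

```bash
python3 -m handwheel '[[[0,0,0,-0.0005,-0.001,0.03,1],[0,0,0,-0.0005,-0.001,0.062,1],[0,0,0,-0.0005,-0.001,0.062,1],[0,0,0,-0.0005,-0.001,0.062,1],[0,0,0,-0.0005,-0.001,0.062,-1],[0,0,0,-0.0005,-0.001,0.062,-1],[0,0,0,-0.0005,-0.001,0.062,-1],[0,0,0,-0.0005,-0.001,0.062,-1],[0,0,0,-0.0005,-0.001,0.062,-1]]]'; python3 -m handwheel '[[[0,0,0,0,0,-0.05,-1],[0,0,0,0,0,-0.1,-1],[0,0,0,0,0,-0.11,-1],[0,0,0,0,0,-0.11,-1]]]'; python3 -c "
from h import *
go(.5238,.1801,.15,-.331+np.pi/2)"
```

```text
t: 25.08
tcp_pos: [0.5244, -0.2747, 0.0405]
ee_rot: [0.001, 0.856, 0.517, 0.0]
contact_force: [-1.4, 0.0, 4.8]
grip_width: 0.344
t: 25.58
tcp_pos: [0.524, -0.2743, 0.1499]
ee_rot: [0.0, 0.856, 0.517, 0.0]
contact_force: [0.6, 1.2, -1.3]
grip_width: 0.345
t 25.57 tcp [ 0.524  -0.2743  0.1499] yaw 1.0858 grip 0.345 F [ 0.6  1.2 -1.3]
turn [ 0.001  0.    -0.154] shift [ 4.019e-01 -2.120e-01 -2.000e-04]
```

```bash
python3 -m handwheel '[[[0,0,-0.154,0.402,-0.212,0,-1],[0,0,-0.154,0.402,-0.212,0,-1],[0,0,-0.154,0.402,-0.212,0,-1],[0,0,-0.154,0.402,-0.212,0,-1],[0,0,-0.154,0.402,-0.212,0,-1],[0,0,-0.154,0.402,-0.212,0,-1],[0,0,-0.154,0.402,-0.212,0,-1],[0,0,-0.154,0.402,-0.212,0,-1],[0,0,-0.154,0.402,-0.212,0,-1],[0,0,-0.154,0.402,-0.212,0,-1]]]'; python3 -m handwheel '[[[0,0,0,0,0,0.03,-1],[0,0,0,0,0,0.065,-1],[0,0,0,0,0,0.065,-1],[0,0,0,0,0,0.065,-1],[0,0,0,0,0,0.065,-1]]]'; python3 -c "
from h import *
go(.5238,.1798,.0535,-.331+np.pi/2)"
```

```text
t: 26.82
tcp_pos: [0.5231, 0.1785, 0.1485]
ee_rot: [-0.0, 0.814, 0.581, -0.001]
contact_force: [-0.1, 0.5, -1.8]
grip_width: 0.346
t: 27.45
tcp_pos: [0.5254, 0.1801, 0.0868]
ee_rot: [0.001, 0.814, 0.581, 0.002]
contact_force: [0.5, -0.0, -0.4]
grip_width: 0.345
t 27.45 tcp [0.5254 0.1801 0.0868] yaw 1.239 grip 0.345 F [ 0.5 -0.  -0.4]
turn [ 0.003 -0.002 -0.001] shift [-0.0008 -0.0015  0.0333]
```

```bash
python3 -m handwheel '[[[0,0,0,-0.0008,-0.001,0.006,-1],[0,0,0,-0.0008,-0.001,0.012,-1],[0,0,0,-0.0008,-0.001,0.016,-1],[0,0,0,-0.0008,-0.001,0.02,-1],[0,0,0,-0.0008,-0.001,0.02,-1]]]';  python3 -m handwheel '[[[0,0,0,0,0,0.004,-1],[0,0,0,0,0,0.008,-1],[0,0,0,0,0,0.011,-1],[0,0,0,0,0,0.011,-1]]]'
```

```text
t: 28.08
tcp_pos: [0.5221, 0.1796, 0.0642]
ee_rot: [-0.0, 0.814, 0.581, -0.001]
contact_force: [0.1, -0.2, -0.9]
grip_width: 0.345
t: 28.58
tcp_pos: [0.5226, 0.1798, 0.0537]
ee_rot: [0.0, 0.814, 0.581, 0.0]
contact_force: [0.5, 0.2, -0.9]
grip_width: 0.343
```

```bash
python3 -m handwheel '[[[0,0,0,0,0,0.002,-1],[0,0,0,0,0,0.003,-1],[0,0,0,0,0,0.003,-1]]]'
```

```text
t: 28.95
tcp_pos: [0.5227, 0.1798, 0.0535]
ee_rot: [-0.0, 0.814, 0.581, -0.0]
contact_force: [-7.7, -2.3, 16.2]
grip_width: 0.341
```

Tall is seated (stopped at 53.5 mm, as predicted). I release and clear, then check the keeper tab.

```bash
python3 -m handwheel '[[[0,0,0,0,0,-0.003,-1],[0,0,0,0,0,-0.003,0.3],[0,0,0,0,0,-0.003,0.3],[0,0,0,0,0,-0.003,0.3],[0,0,0,0,0,-0.06,0.3],[0,0,0,0,0,-0.09,0.3],[0,0,0,0,0,-0.09,0.3],[0,0,0,0,0,-0.09,0.3]]]'; python3 -m handwheel '[[[0,0,0,-0.06,0,0,0.3],[0,0,0,-0.12,0,0,0.3],[0,0,0,-0.18,0,0,0.3],[0,0,0,-0.22,0,0,0.3],[0,0,0,-0.22,0,0,0.3],[0,0,0,-0.22,0,0,0.3]]]'
python3 - <<'E'
from fit import *
c=np.array([.5313,.2019,.034]); Rr=Rz(-.331); out=[]
for n,(x0,y0) in (('top',(90,205)),('scene',(330,205))):
    im=snap(n); b=cv2.resize(im[y0:y0+160,x0:x0+160][:,:,::-1],(400,400),interpolation=cv2.INTER_CUBIC)
    for k,by in (('short',.069),('middle',.023),('tall',-.023)):
        for P in (box(.052,.034,.022,.022)[:4],box(.030,.022,.022+HH[k],.022+HH[k])[:4]):
            cv2.polylines(b,[np.round((proj(n,(P+[0,by,-.018])@Rr.T+c)-[x0,y0]+.5)*2.5).astype(int)],True,(0,0,255),1)
    P=(box(.008,.030,.052,.052)[:4]+[.106,0,0])@Rr.T+c
    cv2.polylines(b,[np.round((proj(n,P)-[x0,y0]+.5)*2.5).astype(int)],True,(0,160,0),1)
    out.append(b)
cv2.imwrite('pics/c8.png',np.hstack(out))
go(*((c+Rr@[.106,0,0])[:2]),.13,-.331+np.pi/2)
E
```

```text
t: 29.95
tcp_pos: [0.5218, 0.1795, 0.1398]
ee_rot: [-0.0, 0.814, 0.581, -0.001]
contact_force: [0.4, 0.0, 0.0]
grip_width: 0.65
t: 30.7
tcp_pos: [0.4503, -0.028, 0.1396]
ee_rot: [-0.001, 0.814, 0.581, -0.001]
contact_force: [-0.3, -0.7, 0.4]
grip_width: 0.652
t 30.8 tcp [ 0.451  -0.0274  0.1401] yaw 1.2408 grip 0.648 F [0.3 0.5 0.2]
turn [-0.001 -0.     0.001] shift [0.2429 0.1077 0.0099]
```

View pics/c8.png

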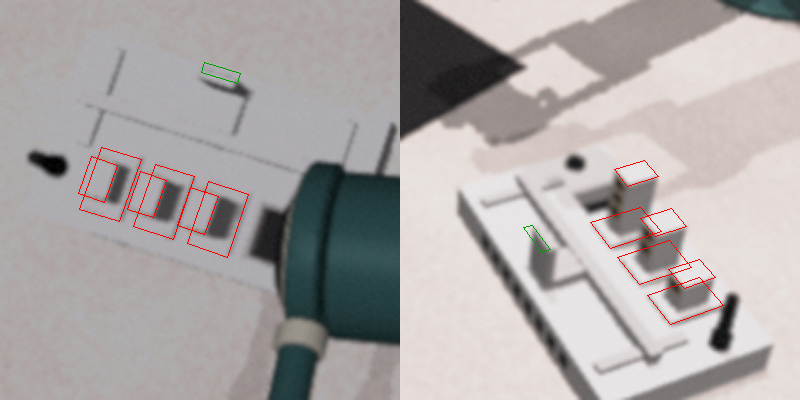

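All three modules match the seated overlays in both views, in the right bays and with bay 4 empty. Keeper tab is near the predicted back position, at about (540,240) in the crop's right half. Next I pinch the tab along router x.

```bash
python3 -m handwheel '[[[0,0,0,0.243,0.107,0,0.3],[0,0,0,0.243,0.107,0,0.3],[0,0,0,0.243,0.107,0,0.3],[0,0,0,0.243,0.107,0,0.3],[0,0,0,0.243,0.107,0,0.3],[0,0,0,0.243,0.107,0,0.3],[0,0,0,0.243,0.107,0,0.3],[0,0,0,0.243,0.107,0,0.3],[0,0,0,0.243,0.107,0.03,0.3],[0,0,0,0.243,0.107,0.03,0.3]]]'; python3 -c "
from h import *
snap('top');snap('top')
go(.6315,.1674,.054,-.331+np.pi/2)"
```

```text
t: 32.05
tcp_pos: [0.6284, 0.1651, 0.1085]
ee_rot: [-0.001, 0.814, 0.58, -0.003]
contact_force: [-0.8, 0.4, 0.1]
grip_width: 0.652
t 32.15 tcp [0.6307 0.1659 0.1111] yaw 1.2389 grip 0.646 F [0.1 1.  0.6]
turn [-0.     0.    -0.001] shift [0.0016 0.0003 0.0571]
```

```bash
python3 -m handwheel '[[[0,0,0,0.001,0,0.02,0.3],[0,0,0,0.001,0,0.035,0.3],[0,0,0,0.001,0,0.048,0.3],[0,0,0,0.001,0,0.057,0.3],[0,0,0,0.001,0,0.057,0.3]]]'; python3 -m handwheel '[[[0,0,0,0,0,0,-1],[0,0,0,0,0,0,-1],[0,0,0,0,0,0,-1],[0,0,0,0,0,0,-1],[0,0,0,0,0,0,-1],[0,0,0,0,0,0,-1]]]'; python3 -c "
from h import *
Rr=np.array([[.9457,.325],[-.325,.9457]])
print('router-frame',(np.array(get_state()['tcp_pos'][:2])-[.5313,.2019])@Rr.T.T.T if 0 else Rr.T@(np.array(get_state()['tcp_pos'][:2])-[.5313,.2019]))
go(.6315-.04*.9457,.1674+.04*.325,.054,-.331+np.pi/2)"
```

```text
t: 32.78
tcp_pos: [0.6306, 0.1675, 0.0524]
ee_rot: [-0.0, 0.814, 0.581, -0.001]
contact_force: [-0.3, 0.4, 0.1]
grip_width: 0.65
t: 33.52
tcp_pos: [0.631, 0.1681, 0.0546]
ee_rot: [-0.0, 0.814, 0.581, -0.0]
contact_force: [-5.2, 1.4, 5.2]
grip_width: 0.081
router-frame [0.10531824 0.00044573]
t 33.52 tcp [0.631  0.1681 0.0546] yaw 1.2398 grip 0.081 F [-5.2  1.4  5.2]
turn [-0.001 -0.    -0.   ] shift [-0.0005 -0.0393  0.0007]
```

```bash
python3 -m handwheel '[[[0,0,0,0,-0.008,0,-1],[0,0,0,0,-0.016,0,-1],[0,0,0,0,-0.024,0,-1],[0,0,0,0,-0.032,0,-1],[0,0,0,0,-0.037,0,-1],[0,0,0,0,-0.04,0,-1],[0,0,0,0,-0.04,0,-1]]]'; python3 -m handwheel '[[[0,0,0,0,-0.001,0,-1],[0,0,0,0,-0.002,0,-1],[0,0,0,0,-0.002,0,-1]]]'; python3 -c "
from h import *
Rr=np.array([[.9457,.325],[-.325,.9457]])
print('router-frame',Rr.T@(np.array(get_state()['tcp_pos'][:2])-[.5313,.2019]))"
```

```text
t: 34.4
tcp_pos: [0.5935, 0.181, 0.0546]
ee_rot: [0.0, 0.814, 0.581, 0.0]
contact_force: [-0.3, -0.6, 6.9]
grip_width: 0.08
t: 34.78
tcp_pos: [0.5932, 0.1811, 0.0547]
ee_rot: [0.001, 0.814, 0.581, 0.001]
contact_force: [4.4, -3.2, 4.5]
grip_width: 0.08
router-frame [0.06525979 0.00048464]
```

```bash
python3 -m handwheel '[[[0,0,0,0,-0.002,0,-1],[0,0,0,0,-0.003,0,-1],[0,0,0,0,-0.003,0,-1]]]'; python3 -m handwheel '[[[0,0,0,0,0.002,0,-1],[0,0,0,0,0.002,0,-1],[0,0,0,0,0.002,0,-0.3],[0,0,0,0,0.002,0,-0.3],[0,0,0,0,0.002,0,-0.3],[0,0,0,0,0.002,0,-0.3],[0,0,0,0,0.002,-0.05,-0.3],[0,0,0,0,0.002,-0.1,-0.3],[0,0,0,0,0.002,-0.11,-0.3],[0,0,0,0,0.002,-0.11,-0.3]]]'
```

```text
t: 35.15
tcp_pos: [0.5931, 0.1812, 0.0548]
ee_rot: [0.003, 0.814, 0.581, 0.003]
contact_force: [11.7, -5.3, 0.1]
grip_width: 0.077
t: 36.4
tcp_pos: [0.5913, 0.1818, 0.1647]
ee_rot: [0.0, 0.814, 0.581, 0.001]
contact_force: [0.5, -0.0, -0.6]
grip_width: 0.35
```

End stop confirmed: 40.0 mm of travel, then 13 N with no further motion. I move clear and take the final look.

```bash
python3 -m handwheel '[[[0,0,0,-0.06,0,0,-0.3],[0,0,0,-0.12,0,0,-0.3],[0,0,0,-0.18,0,0,-0.3],[0,0,0,-0.24,0,0,-0.3],[0,0,0,-0.3,0,0,-0.3],[0,0,0,-0.3,0,0,-0.3],[0,0,0,-0.3,0,0,-0.3]]]'
python3 - <<'E'
from fit import *
c=np.array([.5313,.2019,.034]); Rr=Rz(-.331); out=[]
for n,(x0,y0) in (('top',(90,205)),('scene',(330,205))):
    im=snap(n); b=cv2.resize(im[y0:y0+160,x0:x0+160][:,:,::-1],(400,400),interpolation=cv2.INTER_CUBIC)
    for P in (box(.012,.226,.014,.014)[:4]+[.025,0,0],box(.008,.030,.052,.052)[:4]+[.066,0,0]):
        cv2.polylines(b,[np.round((proj(n,P@Rr.T+c)-[x0,y0]+.5)*2.5).astype(int)],True,(0,160,0),1)
    out.append(b)
cv2.imwrite('pics/c9.png',np.hstack(out))
for q in ('jar','tape','screwdriver'): print(q,[np.round(d['extent']).astype(int).tolist() for d in viewer.search_frame('top',q)][:2])
print(get_state()['t'],get_state()['contact_force'])
E
```

```text
t: 37.28
tcp_pos: [0.4922, -0.1017, 0.162]
ee_rot: [-0.001, 0.814, 0.58, -0.001]
contact_force: [-0.4, -0.4, 0.1]
grip_width: 0.35
jar [[390, 179, 30, 36]]
tape [[325, 162, 41, 42]]
screwdriver []
37.525 [ 0.2186684  -0.02019957  0.29457922]
```

View pics/c9.png

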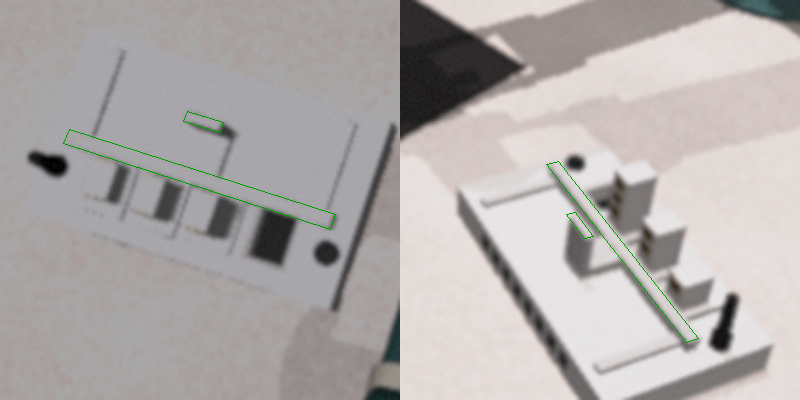

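The keeper lies on the predicted fully-home outline in both views. Short, middle and tall are in bays 1–3 counted from the antenna, and bay 4 is empty.

```bash
python3 -c "
from h import *
print(job_done())"
```

```text
the job is handed in; nothing more can be done
None
```

I loaded the short, middle and tall modules into bays 1, 2 and 3, counted from the antenna and in that order, and left bay 4 empty. Then I slid the keeper fully home and handed the job in at about 37.5 s.

**What the last checks showed**
- **Modules:** each one stopped within 0.5 mm of its computed seated height and held against about 16 N of downward push. The picture taken after loading matched the seated outlines in both cameras.
- **Keeper:** it travelled 40.0 mm and then did not move under about 13 N. The final picture shows it on the fully-home outline in both views.
- **Jar and tape roll:** the final detection put them within about 2 pixels of where they started.
- **Screwdriver:** the final detection did not find it. The arm was partly in the way, and no move went down near it, so I did not confirm its position directly.

**What went wrong or disagreed**
- **First grasp missed:** the fingers closed above the short module. The fingertips were about 28.5 mm higher than the reported tool position and the tool description implied. I measured this by lightly touching the module's head (about 12 N) and corrected every later height.
- **Scene-camera fits rejected:** the fits of the middle and tall modules in the scene camera were poor because of shading. I used the top-camera fits instead.

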